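Set a spring-loaded airer leg to its length marker and hold the cam lever shut

TASK

The clothes-airer leg in the bench stand is drawn back in by a spring: pull it out until the fin on its crossbar foot lines up with the pointed tab of the length marker, with the cam lever still open. Then, keeping the leg there, squeeze the lever flat against the leg between your fingers. The clamp is worn and slips, so finish holding: keep lever and leg pinched together at the mark and do not let go; leave the marker and the things standing round the stand where they are.

Things in the scene. Friction and masses are not known exactly. Their poses are not given: they have to be found in the camera images.
- stand: Stand fixed to the counter: grey bed 150 (x) x 325 (y) x 14 mm high, grey bracket 92 mm high at its -y end (y -155 to -125 mm). From it a steel inner tube 64 mm up runs along the stand's +y over x = 0; the leg slides on it. Along x = +64 mm lies a 28 mm high gauge rail with a tick every 10 mm. Origin on the counter near the bed's middle, z up. L below = joint leg; mm coordinates are in this frame.
- leg (a joint): How far the leg is pulled out, m: starts at 0 (fully in), limit 0.115, grows along the stand's +y. It is at the mark when equal to joint marker. A spring draws it back with 3 to 4.5 N and returns it to 0 whenever it is not held; the shut lever does not lock it. A collar (34 mm wide, 38 mm high, y -75 to -45 mm + L) carries the lever.
- leg_sleeve (a point): A point on the axis of the leg's aluminium sleeve (leg_c0 in the rules), 22 mm wide (x -11 to +11), 28 mm high; bare from the collar to the foot (y -45 to +20 mm + L). The point lies 64 mm above the counter, at x = 0, y = L; axes as the stand's.
- foot_face (a point): Middle of the inner face of the leg's T-shaped foot, at x = 0, y = 20 mm + L, height 64 mm. The foot is a rubber crossbar 84 mm wide (x -42 to +42 mm), 18 mm thick (y 20 to 38 mm + L), 26 mm high. Open fingers lowered either side of sleeve and lever, just inward (-y) of this face, can push the crossbar outward and so draw the leg out.
- lever (a joint): Cam lever angle, rad: 0 = shut, flat along the sleeve; limit 0.5; starts half open at 0.32 to 0.45. Black, 7 mm thick, 24 mm high, centred 64 mm up, on the stand's -x side. Upright friction hinge at x = -19, y = -55 mm + L: it stays where left, moving it takes 3 to 4 N near the tip. Opening swings the tip to -x. Shut, its outer face is at x = -20.5 mm: lever and sleeve together are 31.5 mm wide.
- lever_tip (a point): Point on the lever's outer face at mid-height, 66 mm from the hinge, 3 mm short of its end, which stops 6 mm short of the crossbar when shut.
- foot_fin (a point): End of the thin grey fin (3.5 mm thick) at the +x end of the crossbar, at the crossbar's mid-thickness: x = 51 mm, y = 29 mm + L, height 64 mm in the stand's frame.
- marker (a joint): Position of the length marker along the gauge rail, m, on the same scale as joint leg; starts anywhere from 0.045 to 0.095. Stiff clip, to be left alone.
- marker_tip (a point): Top of the marker's thin upright tab (3.5 mm thick): x = 60 mm, y = 29 mm + joint marker, height 60 mm in the stand's frame.
- roll_on: Bystander: white round-topped plastic bottle, 53 mm across, 68 mm high, standing on the counter on the far side of the stand. Origin at the centre of its underside.
- soap_stub: Bystander: cream bar of soap, 22 x 34 x 16 mm, on the counter on the robot's side of the stand. Origin at the centre of its underside.
- sink_plug: Bystander: round grey-brown sink plug with a small ring on top, 57 mm across, 32 mm high, on the counter beyond the +y end of the stand. Origin at the centre of its underside.

How it is judged (in metres and radians):
On the way, in this order (a step that is already met when the one before it is completed fails the run):
1. the leg is held at the length marker (fin within 4 mm of the tab along the slide) with the lever still open (over 0.15 rad) (y of foot_fin in the frame of marker_tip between -0.004 and 0.004 m and value of joint lever above 0.15 rad), for 0.3 s.
2. the lever is squeezed shut (under 0.05 rad) between the fingers, leg within 4 mm of the marker (value of joint lever below 0.05 rad and y of foot_fin in the frame of marker_tip between -0.004 and 0.004 m and contact force between the fingers and leg_c0 above 3 N and contact force between the fingers and lever above 3 N), for 0.3 s.
At the end, for the whole second after the job is handed in: The fin is within 4 mm of the marker's tab along the slide, the lever is shut (under 0.05 rad), the leg is still, and the robot is still pinching lever and sleeve, with over 3 N of finger force on each (all of step 2 and velocity of joint leg between -0.01 and 0.01 m/s); the arm keeps its last pose, push and grip.
It fails at once if the lever is shut (under 0.10 rad) while the leg is more than 7 mm from the mark (value of joint lever below 0.1 rad and (y of foot_fin in the frame of marker_tip below -0.007 m or y of foot_fin in the frame of marker_tip above 0.007 m)).
It fails at once if the length marker is shifted by more than 4 mm (distance of marker_tip from where it was at the start of the episode above 0.004 m).
It fails at once if a bystander is shifted by more than 25 mm (distance of any of roll_on, soap_stub, sink_plug from where it was at the start of the episode above 0.025 m).
It also fails if it takes over 35 s, if anything falls off the work surface, if the arm or the gripper's body presses on something with over 40 N, if the wrist force passes 120 N, or if a joint passes its speed limit or range.

ROBOT

A 6-joint arm with a two-finger parallel gripper is mounted at the origin on a cart in front of the work surface, level with it; the furniture and walls round the work are solid. World frame = base frame: x ahead of the robot, y to its left, z up, the work surface at z = 0. Lengths are in mm, angles in rad, forces in N, time in s.
With the tool pointing down it reaches from about 300 to 775 mm from the base axis. Payload 14.6 kg.
Tool frame: the origin (TCP) lies midway between the tips of the shut fingers; the grasp point (between the pads) lies behind it (manip.grip_depth is the z of the grasp point in the tool frame, in mm); z points along the fingers, y is the line along which they close (so a half turn about z gives the same grasp; the last joint's range is limited). The gripper opens to 94 mm and grips with 3 to 60 N. Pads are 16 mm wide; open, the fingers measure 119 mm over their backs; the gripper's body (75 mm by 177 mm) begins 78 mm behind the grasp point.
Start: joints at [1.225, 0.3, 1.521, -0, 1.321, -0.067], TCP at [151.359, 528.753, 205.446] pointing down, gripper open.
Joint ranges: [-3.03, 3.03], [-0.79, 2.21], [0.23, 2.52], [-1.04, 4.18], [0, 3.07], [-2.55, 2.55]. Speed limits (rad/s): [2.22, 2.22, 2.57, 3.14, 3.14, 3.14].

INTERFACE

Orientations are given as [roll, pitch, yaw] about the fixed x, y, z axes, in that order (R = Rz(yaw) Ry(pitch) Rx(roll)).
In Python, from cell import manip gives the robot as it stands.
- The arm moves only by the shell command python3 -m creep 'ROWS' [OPENING] [FORCE]. ROWS is a JSON list of rows, 1 to 5 of them, each of 6 numbers: dx, dy, dz in mm, then a rotation vector rx, ry, rz in rad; each row is the pose to reach, as a shift and turn from the pose commanded when the command began, along the tool's axes at that moment; what a row does not reach only later rows make up. A row lasts 1/10 s, in which the tool goes at most 50 mm and 0.15 rad, less where a joint would pass 70% of its speed; a pose out of reach is approached as far as the arm can. OPENING is the finger opening in mm, set as the command begins (- or left out keeps the last). The fingers move at their own pace and stop on an object; FORCE is the grip in N (left out, the last holds). Time passes only in rows, so rows that do not move let the fingers close. It prints the time, the measured TCP pose, the force, the opening and the grip force at its end.
- manip.read_state(): the state, without advancing time (a new reading comes with each control period).
- manip.camera(name): name is "scene" or "top"; returns (picture, depth): 384x512x3 uint8, red, green, blue; 384x512 float32, mm along the optical axis (not along the pixel's ray), 0 where there is no reading.
- manip.camera_info(name): a dict with "K" (3x3 intrinsics, pixels), "rvec" (rotation vector, rad) and "tvec" (3), from world to camera coordinates, as OpenCV has them. Camera axes: x right, y down, z forward; pixel columns grow to the right and rows downward; lengths in mm; the calibration is good to about 2 mm. A picture is of the moment at which its call begins. camera_info takes no time and is no camera call.
- manip.sign_off(): hands the job in; it is judged then, once.
The state is a dict: "clock": time; "joints": joint angles; "qd": joint speeds; "effort": joint torques, N m; "eef_pos": TCP position; "eef_rot": TCP orientation; "wrist_force": force on the tool from outside, world axes, zero at the start; "moment": the same for the moment, N m; "finger_gap": finger opening in mm; "finger_force": force on a finger pad.
Only numpy, scipy, OpenCV 4.12 (cv2) and the standard library are available. Lean on these libraries where they do the work, as an engineer would, in place of code of your own. Each camera call takes 0.05 s, during which the arm holds its last target. There are 200 camera calls.

## Working session

There is one attempt and no reset: what is moved stays moved. The work goes in short steps, Python scripts to look and compute and a shell command to move; the robot and the scene stay as the last step left them, time stands still between calls to the robot, and variables do not carry over. Pictures are saved under pics/ and viewed, at most 10 in all, crops included, and the job is handed in when it is done.

```bash
mkdir -p pics
python3 - <<'E'
from cell import manip
import cv2,numpy as np
for n in("scene","top"):
    p,d=manip.camera(n); cv2.imwrite(f"pics/{n}0.png",cv2.cvtColor(p,cv2.COLOR_RGB2BGR)); np.savez(f"{n}0.npz",p=p,d=d)
    i=manip.camera_info(n); R=cv2.Rodrigues(np.array(i["rvec"]))[0]
    print(n,np.array(i["K"]).tolist(),(-R.T@np.array(i["tvec"]).ravel()).round(),R.round(3).tolist())
s=manip.read_state();print(s,manip.grip_depth)
E
```

```text
scene [[431.4726941176291, 0.0, 259.67409821876794], [0.0, 431.4726941176291, 191.995669365483], [0.0, 0.0, 1.0]] [ 154. -525.  476.] [[0.827, -0.562, -0.023], [-0.286, -0.385, -0.878], [0.484, 0.732, -0.479]]
top [[469.21277819638215, 0.0, 260.02544077612725], [0.0, 469.21277819638215, 186.35009588418637], [0.0, 0.0, 1.0]] [367. 106. 957.] [[-0.105, -0.994, 0.002], [-0.968, 0.102, -0.228], [0.227, -0.026, -0.974]]
{'clock': 0.1, 'joints': array([ 1.22538022e+00,  3.00379166e-01,  1.52151739e+00, -8.97488112e-06,
        1.32069400e+00, -6.66246291e-02]), 'qd': array([ 0.0005612 , -0.00191062, -0.00133867,  0.00091317,  0.0002232 ,
       -0.00335108]), 'effort': array([ 1.42714485e-03, -5.32641685e+01, -3.53278327e+01,  7.09610875e-02,
        2.35478691e-02, -6.90165109e-06]), 'eef_pos': array([151.29559348, 528.53847743, 204.96369915]), 'eef_rot': array([-3.14059638e+00, -5.77617602e-05,  2.86280337e+00]), 'wrist_force': array([-0.04195138, -0.58007376, -0.48493058]), 'moment': array([ 0.04131723,  0.03323945, -0.01564308]), 'finger_force': 0.0, 'finger_gap': 94.06978058092571} -18.8
```

View pics/scene0.png

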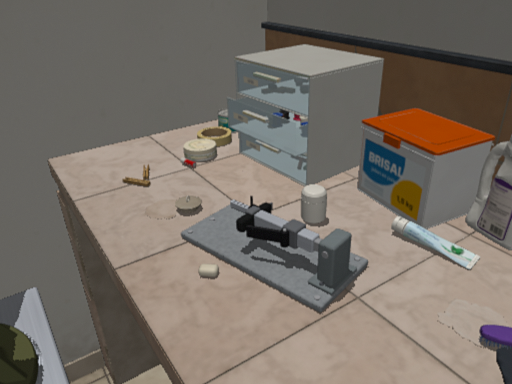

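View pics/top0.png

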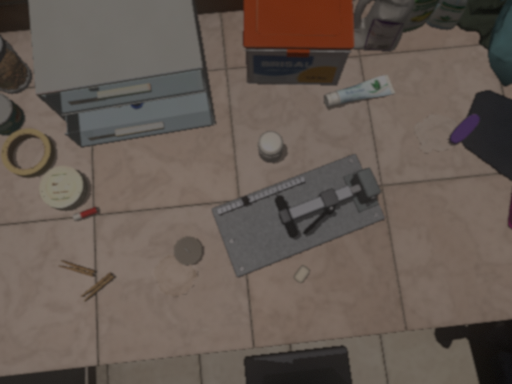

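The scene view shows the stand at about (270,245), with the bracket at its near right end. The top view shows the bed with corners near (213,207), (357,155), (383,213) and (238,275). The foot crossbar is at about (288,215), the lever at (318,222), and the rail with its marker along the upper edge. I'll zoom in on the top view.

```bash
cat > h.py <<'E'
from cell import manip
import cv2,numpy as np
def cam(n):
    i=manip.camera_info(n); R=cv2.Rodrigues(np.array(i["rvec"],float))[0]; t=np.array(i["tvec"],float).ravel()
    return np.array(i["K"]),R,t
def ray(n,uv,z):
    K,R,t=cam(n); c=-R.T@t; d=R.T@np.linalg.solve(K,[uv[0],uv[1],1.]); return c+d*(z-c[2])/d[2]
def proj(n,P):
    K,R,t=cam(n); q=(K@(R@np.atleast_2d(P).T+t[:,None])); return (q[:2]/q[2]).T
def cloud(n,d):
    K,R,t=cam(n); v,u=np.indices(d.shape); P=np.stack([(u-K[0,2])*d/K[0,0],(v-K[1,2])*d/K[1,1],d],-1)
    return (P-t)@R
E
python3 - <<'E'
from h import *
z=np.load("top0.npz");p,d=z["p"],z["d"]
C=cloud("top",d)
c=p[140:285,200:395]; c=cv2.resize(cv2.cvtColor(c,cv2.COLOR_RGB2BGR),None,fx=4,fy=4,interpolation=cv2.INTER_CUBIC);c=cv2.convertScaleAbs(c,alpha=1.6);cv2.imwrite("pics/topcrop.png",c)
m=(C[...,2]>8)&(C[...,2]<120)&(d>0); m[:140]=0;m[285:]=0;m[:,:205]=0;m[:,395:]=0
m=m.astype(np.uint8); n,l,st,ce=cv2.connectedComponentsWithStats(m); print(st,ce)
k=1+np.argmax(st[1:,4]); P=C[l==k]; 
b=P[P[:,2]<20][:,:2].astype(np.float32); 
r=cv2.minAreaRect(P[:,:2].astype(np.float32)); print(r,cv2.boxPoints(r)); print(cv2.minAreaRect(b)); print(np.percentile(P[:,2],[1,20,50,99]))
E
```

```text
[[     0      0    512    384 184236]
 [   258    140     26     23    501]
 [   212    154    173    123  11691]
 [   294    265     16     18    180]] [[252.6926985  190.11141688]
 [270.57684631 149.67065868]
 [298.38106236 213.9070225 ]
 [301.77777778 273.85      ]]
((523.6449584960938, 9.340164184570312), (150.468017578125, 325.0765380859375), 15.441539764404297) [[ 407.85007  145.9798 ]
 [ 494.40332 -167.36234]
 [ 639.4398  -127.29947]
 [ 552.8866   186.04266]]
((523.6449584960938, 9.340164184570312), (150.468017578125, 325.0765380859375), 15.441539764404297)
[10.22182427 13.21125813 15.09498111 92.69952212]
```

View pics/topcrop.png

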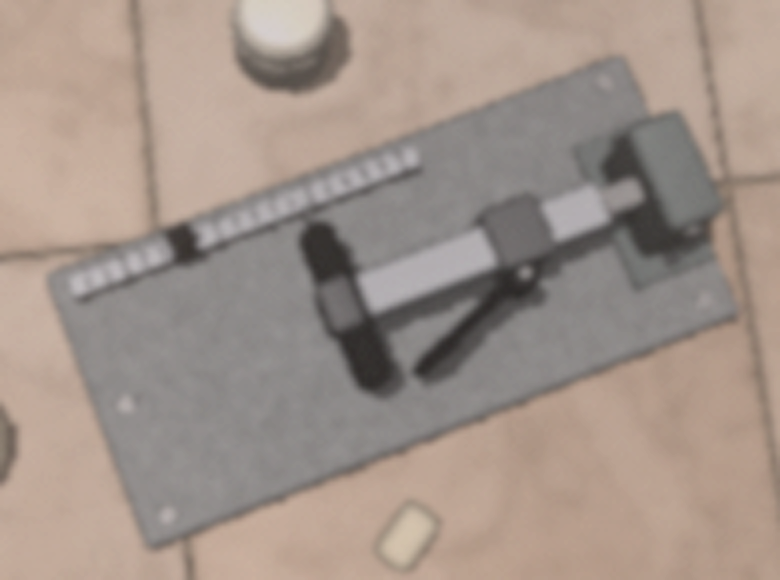

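```bash
cat >> h.py <<'E'
YAW=np.deg2rad(15.4415); ex=np.array([np.cos(YAW),np.sin(YAW)]); ey=np.array([-np.sin(YAW),np.cos(YAW)])
O=np.array([523.64,9.34])
def loc(P): 
    P=np.asarray(P,float); q=P[...,:2]-O; return np.stack([q@ex,q@ey,P[...,2]],-1)
E
python3 - <<'E'
from h import *
for n in("top","scene"):
    z=np.load(n+"0.npz");p,d=z["p"],z["d"]
    C=loc(cloud(n,d)); q=lambda m:(m.sum(),np.percentile(C[m],[0,5,50,95,100],axis=0).round(1).T.tolist()) if m.sum() else 0
    X,Y,Z=C[...,0],C[...,1],C[...,2]; B=(abs(X)<80)&(abs(Y)<170)&(d>0)
    print(n,"bed",q(B&(Z<20)&(Z>8)))
    print("bracket",q(B&(Z>86)))
    br=p.max(-1)
    print("sleeve",q(B&(Z>70)&(Z<84)&(abs(X)<30)&(br>115)&(Y>-40)&(Y<25)))
    print("collar",q(B&(Z>79)&(Z<86)&(Y<0)&(Y>-110)))
    print("foot",q(B&(Z>66)&(Z<80)&(br<90)&(Y>0)&(Y<60)))
    print("fin?",q(B&(Z>50)&(X>43)&(X<54)&(Y>-20)))
    print("marker",q(B&(Z>33)&(X>55)&(Y>-20)))
    print("markerdark",q(B&(X>50)&(br<70)&(Y>40)))
    for t in np.arange(36,72,4):print(t,q(B&(Z>t)&(X>53)&(Y>50)))
E
```

```text
top bed (np.int64(8620), [[-75.2, -70.0, -14.0, 67.3, 75.2], [-162.5, -135.8, 26.4, 150.5, 162.5], [8.0, 11.3, 14.3, 17.4, 20.0]])
bracket (np.int64(450), [[-32.1, -29.4, -5.4, 19.9, 23.7], [-152.9, -150.0, -136.1, -123.5, -49.2], [86.1, 87.8, 91.5, 94.3, 97.1]])
sleeve 0
collar (np.int64(377), [[-32.5, -20.9, -5.1, 9.9, 12.7], [-100.8, -88.1, -55.3, -14.0, -0.7], [79.0, 79.2, 81.7, 84.8, 85.9]])
foot (np.int64(429), [[-48.7, -44.2, -12.3, 34.0, 46.7], [0.0, 7.3, 31.0, 40.5, 43.3], [66.0, 69.9, 76.0, 79.4, 80.0]])
fin? (np.int64(9), [[43.1, 43.6, 45.5, 53.7, 53.8], [30.1, 30.4, 32.7, 91.4, 92.2], [54.8, 55.7, 67.1, 73.2, 73.3]])
marker (np.int64(38), [[55.2, 55.7, 62.3, 67.5, 68.3], [84.4, 85.5, 92.9, 97.9, 135.3], [33.1, 33.6, 35.7, 54.6, 62.1]])
markerdark (np.int64(103), [[50.9, 51.5, 54.1, 67.5, 73.3], [44.8, 52.1, 91.9, 121.5, 147.1], [12.0, 13.2, 33.2, 54.7, 62.2]])
36 (np.int64(24), [[53.1, 53.4, 56.2, 66.2, 66.5], [85.6, 85.7, 91.8, 97.5, 98.3], [36.1, 36.2, 37.0, 61.8, 62.2]])
40 (np.int64(8), [[53.1, 53.2, 54.0, 56.9, 57.1], [89.8, 89.9, 91.9, 93.0, 93.1], [46.4, 48.9, 58.8
[... 1720 characters left out ...]
 (np.int64(21), [[53.0, 53.2, 55.0, 57.0, 59.4], [87.0, 87.2, 88.0, 91.0, 92.1], [40.4, 40.9, 50.9, 59.4, 61.2]])
44 (np.int64(17), [[53.0, 53.2, 55.0, 57.2, 59.4], [87.0, 87.1, 88.0, 91.2, 92.1], [45.4, 45.9, 51.7, 59.8, 61.2]])
48 (np.int64(13), [[53.0, 53.2, 54.4, 57.7, 59.4], [87.0, 87.1, 88.0, 90.9, 91.0], [48.5, 49.4, 54.4, 60.1, 61.2]])
52 (np.int64(8), [[53.0, 53.2, 54.7, 58.4, 59.4], [87.2, 87.3, 89.1, 90.8, 91.0], [54.4, 54.4, 56.3, 60.6, 61.2]])
56 (np.int64(6), [[53.0, 53.3, 54.7, 58.7, 59.4], [87.6, 87.7, 89.1, 90.8, 91.0], [56.1, 56.1, 56.8, 60.7, 61.2]])
60 (np.int64(1), [[55.0, 55.0, 55.0, 55.0, 55.0], [88.6, 88.6, 88.6, 88.6, 88.6], [61.2, 61.2, 61.2, 61.2, 61.2]])
64 0
68 0
```

```bash
cat >> h.py <<'E'
S=O-5*ex+0.5*ey
def st(P): 
    P=np.asarray(P,float); q=P[...,:2]-S; return np.stack([q@ex,q@ey,P[...,2]],-1)
from scipy.spatial.transform import Rotation as Ro
def plan(x,y,z):
    s=manip.read_state(); R=Ro.from_euler('xyz',s["eef_rot"]); p=np.array(s["eef_pos"])
    T=np.array([*(S+x*ex+y*ey),z]); Rt=Ro.from_matrix(np.array([[-ey[0]*-1,ex[0],0],[ey[1],ex[1],0],[0,0,-1.]]))
    print("now stand",st(p).round(1),"target",T.round(1),"shift",R.inv().apply(T-p).round(1),"rot",(R.inv()*Rt).as_rotvec().round(3),"t",round(s["clock"],2),"F",np.round(s["wrist_force"],1),"gap",round(s["finger_gap"],1),"ff",s["finger_force"])
E
python3 - <<'E'
from h import *
for z in(150,45): plan(-16,10,z)
for n in("top","scene"):
    z=np.load(n+"0.npz");p,d=z["p"],z["d"]; C=st(cloud(n,d))
    m=(d>0)&(C[...,2]>60)&(C[...,2]<82)&(C[...,0]<-20)&(C[...,0]>-70)&(C[...,1]<14)&(C[...,1]>-60)&(p.max(-1)<80); Q=C[m]
    print(n,m.sum(),Q[np.argsort(Q[:,1])[::8]].round(0).tolist())
C=cloud("top",np.load("top0.npz")["d"]);print(np.nanmax(C[:150,30:215,2]))
E
```

```text
now stand [-215.7  599.1  205. ] target [500.6  13.9 150. ] shift [-477.5 -398.6   55.3] rot [-1.000e-03  0.000e+00  1.023e+00] t 0.1 F [-0.  -0.6 -0.5] gap 94.1 ff 0.0
now stand [-215.7  599.1  205. ] target [500.6  13.9  45. ] shift [-477.5 -398.5  160.3] rot [-1.000e-03  0.000e+00  1.023e+00] t 0.1 F [-0.  -0.6 -0.5] gap 94.1 ff 0.0
top 149 [[-22.0, -59.0, 78.0], [-26.0, -53.0, 66.0], [-25.0, -50.0, 77.0], [-20.0, -46.0, 74.0], [-22.0, -39.0, 78.0], [-23.0, -35.0, 76.0], [-27.0, -31.0, 74.0], [-30.0, -28.0, 73.0], [-24.0, -24.0, 74.0], [-32.0, -21.0, 69.0], [-33.0, -18.0, 77.0], [-35.0, -14.0, 63.0], [-37.0, -11.0, 71.0], [-34.0, -7.0, 76.0], [-33.0, -4.0, 75.0], [-40.0, -1.0, 75.0], [-38.0, 3.0, 74.0], [-37.0, 6.0, 73.0], [-42.0, 10.0, 75.0]]
scene 376 [[-25.0, -60.0, 76.0], [-27.0, -59.0, 70.0], [-25.0, -58.0, 61.0], [-26.0, -56.0, 79.0], [-25.0, -55.0, 80.0], [-25.0, -54.0, 77.0], [-26.0, -52.0, 61.0], [-25.0, -49.0, 73.0], [-22.0, -47.0, 75.0], [-23.0, -46.0, 61.0], [-24.0, -44.0, 74.0], [-25.0, -43.0, 73.0], [-26.0, -41.0, 66.0], [-27.0, -40.0, 72.0], [-27.0, -38.0, 62.0], [-26.0, -37.0, 66.0], [-27.0, -36.0, 67.0], [-28.0, -35.0, 71.0], [-28.0, -32.0, 70.0], [-30.0, -32.0, 67.0], [-28.0, -30.0, 77.0], [-30.0, -29.0, 61.0], [-30.0, -28.0, 63.0], [-31.0, -26.0, 73.0], [-30.0, -25.0, 76.0], [-33.0, -23.0, 65.0], [-34.0, -22.0, 61.0], [-27.0, -21.0, 75.0], [-34.0, -19.0, 65.0], [-37.0, -18.0, 66.0], [-32.0, -16.0, 75.0], [-36.0, -15.0, 73.0], [-35.0, -14.0, 66.0], [-38.0, -12.0, 75.0], [-37.0, -11.0, 71.0], [-38.0, -10.0, 70.0], [-34.0, -9.0, 76.0], [-40.0, -7.0, 72.0], [-41.0, -6.0, 73.0], [-43.0, -5.0, 66.0], [-42.0, -2.0, 73.0], [-38.0, -1.0, 76.0], [-45.0, -0.0, 73.0], [-44.0, 1.0, 64.0], [-44.0, 3.0, 68.0], [-45.0, 5.0, 65.0], [-42.0, 7.0, 75.0]]
957.0482633618263
```

```bash
python3 -m creep '[[-32,-27,0,0,0,0.07],[-64,-54,0,0,0,0.14],[-96,-80,0,0,0,0.21],[-128,-107,0,0,0,0.28],[-160,-134,0,0,0,0.35]]' 78; python3 -c "from h import *;plan(-15,10,150)"
```

```text
clock: 0.6
eef_pos: [268.8, 354.3, 205.3]
eef_rot: [-3.141, 0.0, 2.51]
wrist_force: [1.1, -0.5, 0.2]
finger_gap: 78.2
finger_force: 0.0
now stand [-148.8  399.9  205.3] target [501.6  14.1 150. ] shift [-388.7 -137.2   55.3] rot [-0.    0.    0.67] t 0.6 F [ 1.1 -0.5  0.2] gap 78.2 ff 0.0
```

```bash
python3 -m creep '[[-40,-14,0,0,0,0.07],[-80,-28,0,0,0,0.14],[-120,-42,0,0,0,0.21],[-160,-56,0,0,0,0.28],[-200,-70,0,0,0,0.35]]' 78; python3 -c "from h import *;plan(-15,10,150)"
```

```text
clock: 1.1
eef_pos: [389.5, 180.0, 205.4]
eef_rot: [-3.142, -0.0, 2.16]
wrist_force: [0.8, 1.2, -0.3]
finger_gap: 78.2
finger_force: 0.0
now stand [-78.9 199.7 205.4] target [501.6  14.1 150. ] shift [-200.2    1.    55.4] rot [-0.   -0.    0.32] t 1.1 F [ 0.8  1.2 -0.3] gap 78.2 ff 0.0
```

```bash
python3 -m creep '[[-40,0,0,0,0,0.07],[-80,0,0,0,0,0.14],[-120,0,10,0,0,0.21],[-160,1,25,0,0,0.28],[-200,1,45,0,0,0.32]]' 78; python3 -m creep '[[0,0,10,0,0,0]]'
python3 - <<'E'
from h import *
plan(-15,10,45)
p,d=manip.camera("top");c=p[120:290,190:400];cv2.imwrite("pics/t1.png",cv2.convertScaleAbs(cv2.resize(cv2.cvtColor(c,4),None,fx=3.5,fy=3.5,interpolation=2),alpha=1.6))
E
```

```text
clock: 1.6
eef_pos: [502.3, 14.7, 160.3]
eef_rot: [3.14, 0.0, 1.84]
wrist_force: [1.1, 0.8, -0.4]
finger_gap: 78.0
finger_force: 0.0
clock: 1.7
eef_pos: [502.2, 13.1, 148.4]
eef_rot: [-3.14, -0.0, 1.838]
wrist_force: [0.5, 0.9, 0.4]
finger_gap: 78.3
finger_force: 0.0
now stand [-14.7   8.9 148.4] target [501.6  14.1  45. ] shift [ 1.100e+00 -1.000e-01  1.034e+02] rot [-0.002 -0.    -0.002] t 1.7 F [0.5 0.9 0.4] gap 78.3 ff 0.0
```

View pics/t1.png

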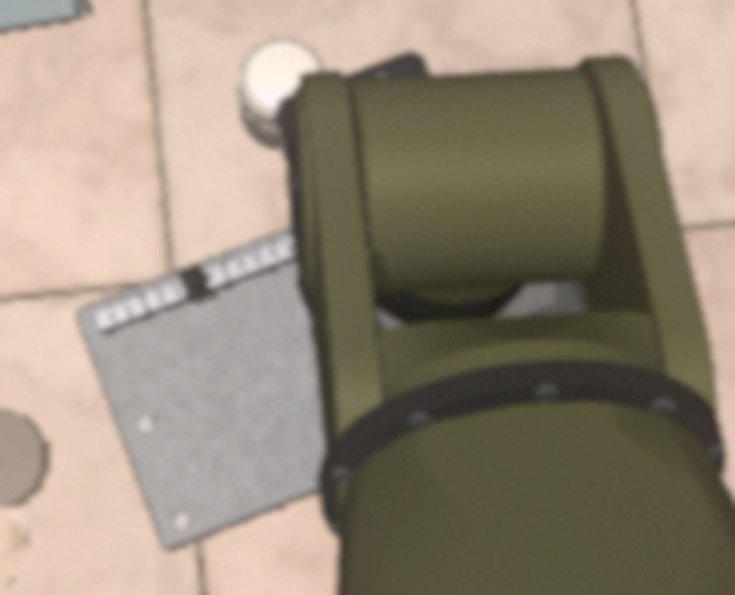

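The top view is blocked: the arm covers the foot, and only the marker at about (197,282) is still visible. From here I'll use the scene camera. Next I'll lower to just above the leg and look.

```bash
python3 -m creep '[[0,0,25,0,0,0],[1,0,50,0,0,0],[1,0,52,0,0,0],[1,0,52,0,0,0]]'
python3 - <<'E'
from h import *
plan(-15,10,45)
p,d=manip.camera("scene");c=p[120:300,170:380];cv2.imwrite("pics/s1.png",cv2.convertScaleAbs(cv2.resize(cv2.cvtColor(c,4),None,fx=3.3,fy=3.3,interpolation=2),alpha=1.4))
for L in (0,60): print([(np.round((proj("scene",np.array([*(S+x*ex+y*ey),z]))[0]-[170,120])*3.3)).tolist() for x,y,z in [(51,29+L,64),(60,29+L,60),(-42,20+L,77),(42,20+L,77)]])
E
```

```text
clock: 2.15
eef_pos: [500.9, 17.9, 99.0]
eef_rot: [-3.141, -0.0, 1.844]
wrist_force: [-0.1, -0.8, -0.0]
finger_gap: 78.2
finger_force: 0.0
now stand [-14.7  13.8  99. ] target [501.6  14.1  45. ] shift [-3.8 -0.3 54. ] rot [-0.    -0.     0.004] t 2.15 F [-0.1 -0.8 -0. ] gap 78.2 ff 0.0
[[334.0, 280.0], [344.0, 280.0], [235.0, 335.0], [336.0, 271.0]]
[[256.0, 249.0], [266.0, 249.0], [154.0, 298.0], [256.0, 240.0]]
```

View pics/s1.png

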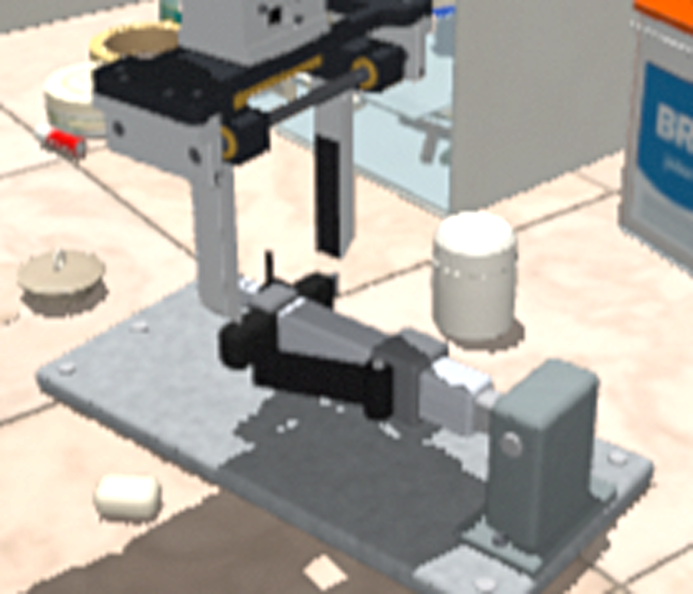

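The fin is at about (334,283) and the marker tab at about (268,268), both clear. The fingers straddle the leg as planned. I'll zoom in on the undisturbed picture to get sub-pixel positions.

Run:
```python
from h import *
a=np.load("scene0.npz")["p"][185:215,235:285];b=np.load("top0.npz")["p"][185:235,235:290]
a=cv2.resize(cv2.cvtColor(a,4),None,fx=12,fy=12,interpolation=0);b=cv2.resize(cv2.cvtColor(b,4),None,fx=8,fy=8,interpolation=0)
w=max(a.shape[1],b.shape[1]);f=lambda i:cv2.copyMakeBorder(i,0,0,0,w-i.shape[1],0)
im=cv2.resize(np.vstack([f(a),f(b)]),None,fx=.78,fy=.78);cv2.imwrite("pics/z.png",cv2.convertScaleAbs(im,alpha=1.5));print(im.shape)
g=cv2.cvtColor(np.load("scene0.npz")["p"],7);print("scene tab/fin rows 195..212, cols 246..278");print(g[194:213,246:278])
```

```text
(593, 468, 3)
scene tab/fin rows 195..212, cols 246..278
[[162 163 164 165 164 167 166 167 168 166 166 167 167 167 167 166 166 165
  165 164 163 163 164 165 165 162 159 158 157 158 157 159]
 [162 164 167 168 140 135 148 166 167 167 166 167 167 167 166 166 165 165
  164 164 162 163 164 165 166 165 161 159 157 158 156 157]
 [161 164 168 169  95  64 106 161 168 167 167 166 166 165 165 165 165 164
  165 165 163 162 163 163 164 163 160 159 156 154 153 154]
 [161 164 168 171  79  18  84 161 169 166 167 165 165 165 166 164 165 164
  164 163 160 158 158 160 159 161 159 159 154 152 150 152]
 [163 165 168 173  80  10  71 162 171 168 166 165 166 165 165 164 165 163
  162 160 157 155 154 157 157 159 159 158 156 154 151 151]
 [164 166 168 172  82  10  57 161 171 167 166 166 165 164 163 162 163 164
  162 158 156 152 153 153 153 156 159 156 155 153 151 152]
 [164 164 169 174  87  14  55 161 170 166 164 163 161 161 161 162 164 166
  165 160 156 157 155 155 156 157 159 157 154 153 152 153]
 [164 166 169 173  92  19  55 161 170 165 162 160 158 159 160 164 167 169
  167 148 144 159 164 164 162 154 159 
[... 784 characters left out ...]
4  12  38 102 156 160 146 139 124]
 [138 122  78  73  92  97  98  98  99  99  98  95  92  67  31  21  19  20
   21  18  18  16  16  11  11  37  89 133 129 107 116 120]
 [ 96 102  94  97  99  98  98  98  99  96  92  87  78  64  42  35  37  23
   11  10  10  15  11  10  10  43  74 112 127 123 136 151]
 [ 88  96  97  99 100  99  99  96  95  89  81  69  54  67 110 122 122  78
   45  27  10   6   9   7  22  84 123 142 159 159 158 161]
 [ 83  91  94  98  99  99  96  92  85  75  62  54  68 125 156 162 163 137
  124  95  54  26  10   1  25 112 159 164 165 164 164 165]
 [ 60  71  77  89  94  97  91  82  66  53  65 111 130 159 161 160 160 161
  163 147 133 101  54  30  30 116 162 166 166 166 165 166]]
```

View pics/z.png

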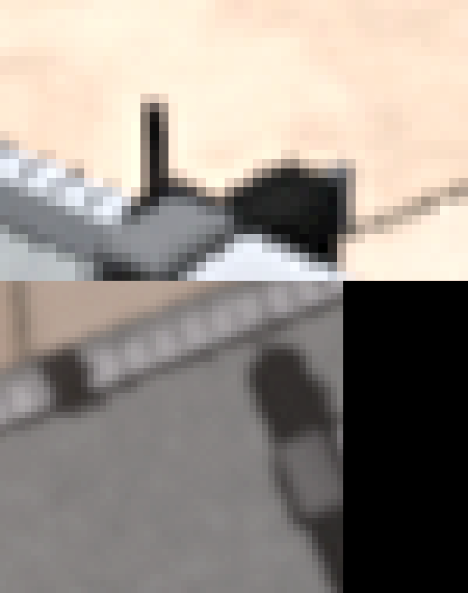

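Fin: grey sliver at scene columns 271–272. Tab: centroid at u≈251.07, rows 196–203. I'll convert both along the slide.

Run:
```python
from h import *
P=lambda x,y,z,n="scene":proj(n,np.array([*(S+x*ex+y*ey),z]))[0]
for L in(55,57.5,60,62.5): print(L,P(60,29+L,60).round(2),P(60,29+L,52).round(2),"top",P(60,29+L,60,"top").round(2))
for x,y in((51,27.25),(51,29),(51,30.75),(42,20),(42,38)): print(x,y,P(x,y,60).round(2),P(x,y,68).round(2))
# foot inner-face/top-edge and collar from top image profile along the slide at given x, z=77
for n in("scene","top"):
  g=cv2.cvtColor(np.load(n+"0.npz")["p"],7).astype(np.float32)
  for x,z,lo,hi in((-28,77,5,50),(28,77,5,50),(0,78,5,50)):
    ys=np.arange(lo,hi,1.5); uv=np.array([P(x,y,z,n) for y in ys],np.float32)
    print(n,x,list(zip(ys.tolist(),cv2.remap(g,uv[:,0],uv[:,1],1).ravel().round().astype(int).tolist())))
```

```text
55 [252.58 196.14] [252.71 199.65] top [249.32 198.53]
57.5 [251.63 195.76] [251.76 199.26] top [248.13 198.99]
60 [250.69 195.38] [250.82 198.88] top [246.93 199.45]
62.5 [249.75 195.01] [249.89 198.5 ] top [245.74 199.91]
51 27.25 [272.03 206.97] [271.99 203.31]
51 29 [271.31 206.68] [271.27 203.03]
51 30.75 [270.6  206.39] [270.55 202.74]
42 20 [272.03 210.13] [271.99 206.44]
42 38 [264.62 207.09] [264.54 203.44]
scene -28 [(5.0, 23), (6.5, 14), (8.0, 12), (9.5, 14), (11.0, 13), (12.5, 13), (14.0, 16), (15.5, 19), (17.0, 20), (18.5, 23), (20.0, 24), (21.5, 25), (23.0, 26), (24.5, 27), (26.0, 26), (27.5, 25), (29.0, 27), (30.5, 34), (32.0, 60), (33.5, 90), (35.0, 117), (36.5, 130), (38.0, 129), (39.5, 128), (41.0, 127), (42.5, 126), (44.0, 126), (45.5, 127), (47.0, 129), (48.5, 130)]
scene 28 [(5.0, 135), (6.5, 136), (8.0, 110), (9.5, 75), (11.0, 37), (12.5, 20), (14.0, 13), (15.5, 17), (17.0, 19), (18.5, 21), (20.0, 23), (21.5, 24), (23.0, 24), (24.5, 23), (26.0, 22), (27.5, 21), (29.0, 37), (30.5, 62), (32.0, 92), (33.5, 130), (35.0, 155), (36.5, 165), (38.0, 165), (39.5, 162), (
[... 858 characters left out ...]
4), (9.5, 85), (11.0, 85), (12.5, 86), (14.0, 86), (15.5, 85), (17.0, 84), (18.5, 80), (20.0, 73), (21.5, 62), (23.0, 50), (24.5, 39), (26.0, 33), (27.5, 31), (29.0, 32), (30.5, 31), (32.0, 32), (33.5, 32), (35.0, 32), (36.5, 31), (38.0, 32), (39.5, 35), (41.0, 47), (42.5, 61), (44.0, 75), (45.5, 84), (47.0, 85), (48.5, 86)]
top 0 [(5.0, 110), (6.5, 110), (8.0, 110), (9.5, 110), (11.0, 111), (12.5, 111), (14.0, 110), (15.5, 110), (17.0, 110), (18.5, 109), (20.0, 105), (21.5, 94), (23.0, 77), (24.5, 60), (26.0, 52), (27.5, 56), (29.0, 62), (30.5, 66), (32.0, 68), (33.5, 69), (35.0, 71), (36.5, 71), (38.0, 71), (39.5, 68), (41.0, 62), (42.5, 53), (44.0, 52), (45.5, 60), (47.0, 72), (48.5, 81)]
```

```bash
python3 -m creep '[[0,0,0,0,0,0],[0,0,0,0,0,0]]'; python3 -c "from h import *;plan(-15,10,45)"; python3 -m creep '[[0,0,13,0,0,0],[0,0,26,0,0,0],[0,0,39,0,0,0],[0,0,52,0,0,0],[0,0,52,0,0,0]]';python3 -m creep '[[0,0,0,0,0,0],[0,0,0,0,0,0]]'; python3 -c "from h import *;plan(-15,10,45)"
```

```text
clock: 2.4
eef_pos: [501.5, 17.3, 99.5]
eef_rot: [3.14, 0.0, 1.843]
wrist_force: [0.7, -0.0, 0.6]
finger_gap: 78.0
finger_force: 0.0
now stand [-14.3  13.1  99.5] target [501.6  14.1  45. ] shift [-3.1 -0.8 54.5] rot [0.002 0.    0.003] t 2.4 F [ 0.7 -0.   0.6] gap 78.0 ff 0.0
clock: 2.9
eef_pos: [499.9, 17.0, 44.2]
eef_rot: [-3.138, -0.001, 1.842]
wrist_force: [1.0, -3.5, -2.9]
finger_gap: 78.0
finger_force: 1.8
clock: 3.1
eef_pos: [500.9, 17.2, 46.4]
eef_rot: [-3.141, -0.0, 1.843]
wrist_force: [1.0, -2.4, -2.4]
finger_gap: 78.0
finger_force: 1.3
now stand [-14.9  13.1  46.4] target [501.6  14.1  45. ] shift [-3.1 -0.2  1.4] rot [-0.001 -0.     0.003] t 3.1 F [ 1.  -2.4 -2.4] gap 78.0 ff 1.2634240463376045
```

```bash
python3 -m creep '[[8,0,0,0,0,0],[20,0,0,0,0,0],[34,0,0,0,0,0],[48,0,0,0,0,0],[57,0,0,0,0,0]]';python3 -m creep '[[0,0,0,0,0,0],[0,0,0,0,0,0]]'
python3 - <<'E'
from h import *
plan(-15,72,45)
p,d=manip.camera("scene");np.savez("s2.npz",p=p,d=d)
a=cv2.resize(cv2.cvtColor(p[150:250,200:320],4),None,fx=5,fy=5,interpolation=0)
cv2.imwrite("pics/s2.png",cv2.convertScaleAbs(a,alpha=1.4))
E
```

```text
clock: 3.6
eef_pos: [485.6, 73.0, 46.7]
eef_rot: [3.141, 0.0, 1.843]
wrist_force: [2.6, -4.3, -4.7]
finger_gap: 78.2
finger_force: 2.4
clock: 3.8
eef_pos: [485.8, 72.1, 46.7]
eef_rot: [3.141, 0.0, 1.843]
wrist_force: [-0.6, -3.6, 0.2]
finger_gap: 77.7
finger_force: 1.6
now stand [-14.8  70.1  46.7] target [485.1  73.9  45. ] shift [ 1.9 -0.2  1.7] rot [0.    0.    0.003] t 3.8 F [-0.6 -3.6  0.2] gap 77.7 ff 1.5922436490654945
```

View pics/s2.png

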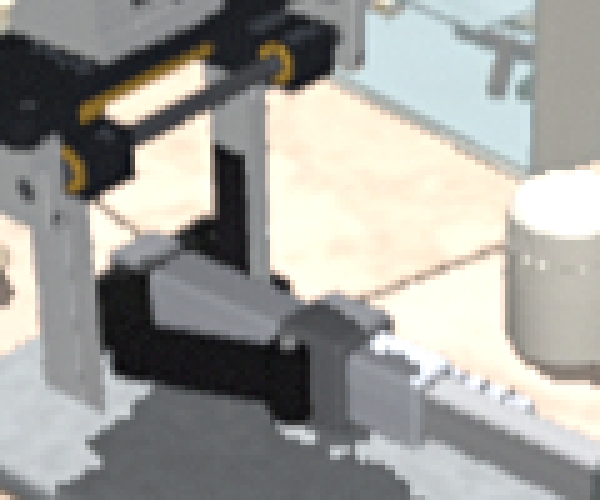

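The +x finger hides the fin and tab in this view. The foot, the collar (about (330,320) in the crop) and the still-open lever are visible, so I'll measure the leg's travel from 1-D edge profiles of the sleeve-to-foot and collar edges.

```bash
cat > m.py <<'E'
from h import *
def prof(g,x,z,y0,y1):
    ys=np.arange(y0,y1,.25); W=np.array([[*(S+x*ex+y*ey),z] for y in ys]); uv=proj("scene",W).astype(np.float32)
    v=np.convolve(cv2.remap(g,uv[:,0],uv[:,1],1).ravel(),np.ones(9)/9,"same"); return ys,v
def edge(g,x,z,y0,y1,sgn):
    ys,v=prof(g,x,z,y0,y1); dv=np.maximum(sgn*np.gradient(v),0); dv[:8]=dv[-8:]=0; k=dv.argmax(); s=slice(max(k-10,0),k+11); return (ys[s]*dv[s]).sum()/dv[s].sum()
def feats(p,L):
    g=cv2.cvtColor(p,7).astype(np.float32); r=[]
    for x in(-6,-2,2,6): r.append(edge(g,x,78,8+L,30+L,-1))      # sleeve->foot
    for x in(-6,-2,2,6): r.append(edge(g,x,80,-58+L,-25+L,1))     # collar->sleeve
    return np.array(r)
E
python3 - <<'E'
from m import *
a=feats(np.load("scene0.npz")["p"],0);b=feats(np.load("s2.npz")["p"],57)
print(a.round(1),b.round(1),(b-a).round(1))
E
```

```text
[ 17.7  18.1  17.9  18.6 -45.8 -45.4 -46.2 -45.3] [75.1 76.1 75.1 73.9 14.  14.5 12.7 13.8] [57.4 58.  57.2 55.3 59.8 59.8 58.9 59.1]
```

```bash
python3 -m creep '[[1.5,0,0,0,0,0],[1.5,0,0,0,0,0],[1.5,0,0,0,0,0]]';python3 -m creep '[[0,0,0,0,0,0],[0,0,0,0,0,0],[0,0,0,0,0,0],[0,0,0,0,0,0]]'
python3 - <<'E'
from m import *
plan(-5,72,45)
a=feats(np.load("scene0.npz")["p"],0)
p,d=manip.camera("scene");np.savez("s3.npz",p=p,d=d)
print((feats(p,58)-a).round(1),(feats(p,59)-a).round(1))
E
```

```text
clock: 4.15
eef_pos: [485.5, 73.3, 46.6]
eef_rot: [3.141, 0.0, 1.842]
wrist_force: [-1.0, -4.6, 2.2]
finger_gap: 77.9
finger_force: 2.1
clock: 4.55
eef_pos: [485.5, 73.6, 46.6]
eef_rot: [3.141, 0.0, 1.843]
wrist_force: [-0.5, -4.5, 2.9]
finger_gap: 77.9
finger_force: 2.1
now stand [-14.7  71.6  46.6] target [494.7  76.6  45. ] shift [0.4 9.7 1.6] rot [0.    0.    0.003] t 4.55 F [-0.5 -4.5  2.9] gap 77.9 ff 2.1184656769037247
[59.3 59.3 59.1 58.8 60.5 61.4 59.8 60. ] [59.3 59.3 59.1 58.8 60.5 61.4 59.8 60. ]
```

```bash
python3 -m creep '[[0,2,0,0,0,0],[0,4,0,0,0,0],[0,6,0,0,0,0],[0,8,0,0,0,0],[0,10,0,0,0,0]]' 66;python3 -m creep '[[0,0,0,0,0,0],[0,0,0,0,0,0],[0,0,0,0,0,0]]'
python3 - <<'E'
from m import *
plan(-5,72,45)
a=feats(np.load("scene0.npz")["p"],0)
p,d=manip.camera("scene");np.savez("s4.npz",p=p,d=d)
print((feats(p,59)-a).round(1))
a=cv2.resize(cv2.cvtColor(p[165:240,205:285],4),None,fx=7,fy=7,interpolation=0)
cv2.imwrite("pics/s4.png",cv2.convertScaleAbs(a,alpha=1.4))
E
```

```text
clock: 5.1
eef_pos: [493.4, 76.0, 45.7]
eef_rot: [-3.137, -0.001, 1.843]
wrist_force: [-9.0, -6.2, 2.4]
finger_gap: 66.2
finger_force: 5.7
clock: 5.4
eef_pos: [493.6, 76.0, 45.7]
eef_rot: [-3.138, -0.001, 1.843]
wrist_force: [-5.7, -5.7, 2.4]
finger_gap: 65.8
finger_force: 4.9
now stand [-6.2 71.8 45.7] target [494.7  76.6  45. ] shift [0.2 1.2 0.6] rot [-0.004 -0.001  0.002] t 5.4 F [-5.7 -5.7  2.4] gap 65.8 ff 4.860563543625176
[59.6 60.3 59.5 59.3 61.6 61.2 60.1 59.7]
```

View pics/s4.png

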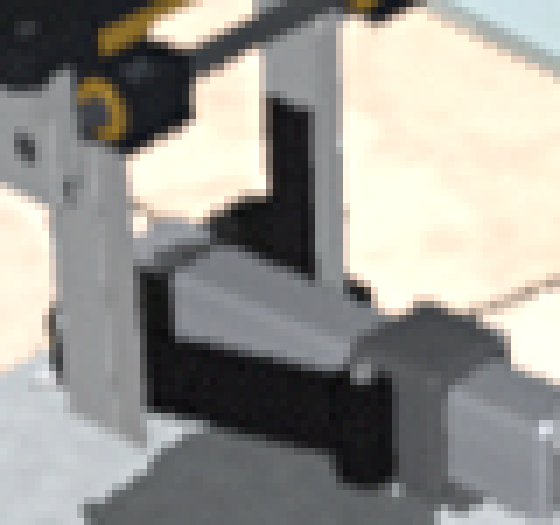

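The lever is partly pushed in and the foot still rests against the fingers, with L at about 59.7. The fin and tab are still hidden behind the +x finger, so I'll close in stages.

```bash
python3 -m creep '[[0,0.5,0,0,0,0],[0,1,0,0,0,0],[0,1,0,0,0,0],[0,1,0,0,0,0]]' 42 20;python3 - <<'E'
from m import *
plan(-5,72,45)
a=feats(np.load("scene0.npz")["p"],0)
p,d=manip.camera("scene");np.savez("s5.npz",p=p,d=d)
print((feats(p,59)-a).round(1))
a=cv2.resize(cv2.cvtColor(p[165:240,205:285],4),None,fx=7,fy=7,interpolation=0)
cv2.imwrite("pics/s5.png",cv2.convertScaleAbs(a,alpha=1.4))
E
```

```text
clock: 5.85
eef_pos: [496.1, 76.6, 46.4]
eef_rot: [3.141, 0.0, 1.843]
wrist_force: [2.6, -2.5, -2.5]
finger_gap: 42.6
finger_force: 4.3
now stand [-3.6 71.6 46.4] target [494.7  76.6  45. ] shift [ 0.4 -1.4  1.4] rot [0.    0.    0.003] t 5.85 F [ 2.6 -2.5 -2.5] gap 42.6 ff 4.34162735065911
[59.3 60.5 59.5 58.8 60.5 61.3 60.  59.5]
```

View pics/s5.png

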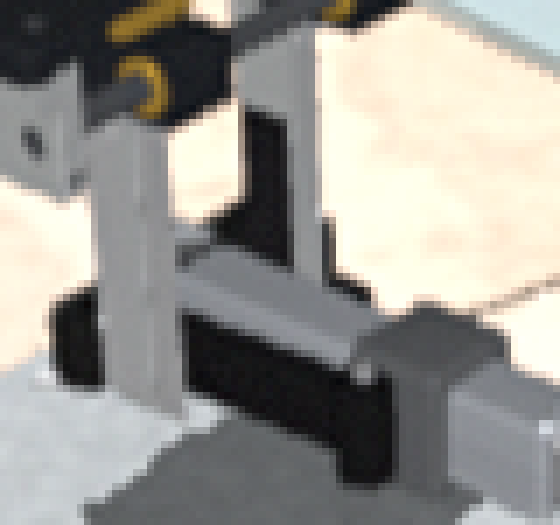

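A dark sliver at crop (328,245), u≈251.9, is the marker tab, in its original place. The lever is nearly flat. Now the final squeeze.

```bash
python3 -m creep '[[0,-0.5,0,0,0,0],[0,-0.5,0,0,0,0],[0,-0.5,0,0,0,0],[0,-0.5,0,0,0,0],[0,-0.5,0,0,0,0]]' 20 25;python3 -m creep '[[0,0,0,0,0,0],[0,0,0,0,0,0],[0,0,0,0,0,0],[0,0,0,0,0,0]]';python3 - <<'E'
from m import *
plan(-5,72,45)
a=feats(np.load("scene0.npz")["p"],0)
p,d=manip.camera("scene");np.savez("s6.npz",p=p,d=d)
print((feats(p,59)-a).round(1))
g=cv2.cvtColor(p,7);print(g[194:206,244:262])
a=cv2.resize(cv2.cvtColor(p[165:240,205:285],4),None,fx=7,fy=7,interpolation=0)
cv2.imwrite("pics/s6.png",cv2.convertScaleAbs(a,alpha=1.4))
E
```

```text
clock: 6.4
eef_pos: [495.8, 76.4, 46.5]
eef_rot: [3.141, 0.0, 1.843]
wrist_force: [5.5, -2.4, -5.1]
finger_gap: 30.2
finger_force: 28.0
clock: 6.8
eef_pos: [495.8, 76.5, 46.5]
eef_rot: [3.141, 0.0, 1.843]
wrist_force: [4.9, -1.4, -4.6]
finger_gap: 30.1
finger_force: 28.0
now stand [-4.  71.6 46.5] target [494.7  76.6  45. ] shift [ 0.4 -1.   1.5] rot [0.001 0.    0.002] t 6.8 F [ 4.9 -1.4 -4.6] gap 30.1 ff 27.9750394821167
[66.4 58.  59.4 59.2 61.2 61.2 60.  59.8]
[[ 92 104 101 101 140 186 190 190 190 191 191 191 190 190 189 190 192 190]
 [ 82 103 102 101 142 188 161 155 169 189 191 190 189 189 190 189 191 190]
 [ 81 103 101 102 144 188 111  75 122 184 192 191 191 189 189 189 188 187]
 [ 82 103 103 100 140 190  93  22  95 184 193 190 190 188 187 187 188 187]
 [ 81 103 102 101 138 192  95  15  83 185 194 191 190 189 189 187 188 187]
 [ 73 101 103 101 133 191  95  13  66 184 195 192 189 188 189 187 186 185]
 [ 60 100 103 100 126 191 101  17  64 183 194 190 187 185 185 183 183 185]
 [ 60 100 104 101 127 190 108  23  65 183 193 188 185 182 180 181 183 185]
 [ 70 100 102 101 127 190 108  26  65 180 194 191 188 184 182 183 185 187]
 [ 85  95  94  95 134 193 109  27  58 151 174 188 191 191 188 187 188 187]
 [ 88  90  86  89 120 175 102  31  33  80 109 145 172 190 194 191 189 188]
 [ 89  89  88  87  93 128  91  50  24  23  30  58 106 144 186 193 189 188]]
```

View pics/s6.png

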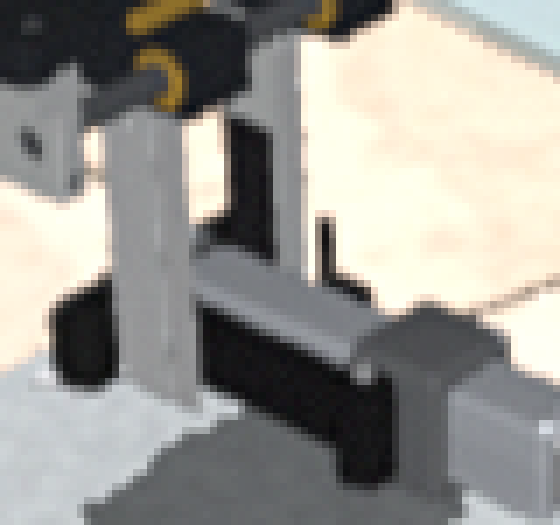

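```bash
python3 -m creep '[[0,0,0,0,0,0],[0,0,0,0,0,0],[0,0,0,0,0,0]]' && python3 -c "from cell import manip;print(manip.sign_off())"
```

```text
clock: 7.15
eef_pos: [495.8, 76.4, 46.5]
eef_rot: [3.141, 0.0, 1.843]
wrist_force: [5.5, -1.0, -4.2]
finger_gap: 30.1
finger_force: 28.0
the job is handed in; nothing more can be done
None
```

I handed the job in at 7.15 s holding lever and sleeve pinched together at 28 N, with the leg out about 59.5 mm against a marker I measured at about 59.5 mm (each good to about 1 mm). The fingers hid the fin at the end, so I worked its position out from collar and foot edges; no verdict came back.

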